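# Unlatch the jigger's profile arm and hold it up

### The job

I want to change the plaster mould, so open the jigger's profile arm for me. The rubber buffer jams the catch: grip the black pull knob, push the arm down until you feel it bottom on its ball stop, and keep it down while you draw the knob all the way out towards the front of the machine; then lift the arm off the ball, at least 8 cm clear of it, and finish still holding it raised and steady in the gripper. Leave the things lying around where they are.

Things in the scene. Friction and masses are not known exactly. Their poses are not given: they have to be found in the camera images.
- jigger: the bench jigger, bolted down: grey base plate 170 x 400 x 14 mm with a wheel head and white plaster mould in the middle, a hinge post at one end (the robot's left) and a steel ball stop on a column at the other. Origin: centre of the base plate's underside, on the work surface. Its x axis points away from the robot (the machine's front is its -x side), y along the profile arm from the ball stop (y = -145 mm) to the hinge (y = +135 mm), z up.
- profile_arm: the aluminium profile arm, a bar 28 mm wide and 22 mm thick with a steel profile blade under its middle and a catch head (48 x 44 x 50 mm) at its free end that sits over the ball. Origin: on the hinge axis, 135 mm above the work surface; axes parallel to the jigger's when the arm is latched. Its free end weighs 4 to 6 N in the hand and falls back when let go.
- pull_knob: black waisted knob on the front of the catch head, lying along the jigger's x axis; it is part of the sliding catch. Origin: middle of its waist, which is round, 16 mm thick and 32 mm long, with a 32 mm flange at the outer (front) end and a 25 mm one at the inner end. Latched, the origin stands 106 mm above the work surface, 66 mm in front of the arm's middle and 280 mm from the hinge along the arm, free on all sides. Drawing it pulls along the jigger's -x.
- pivot (a point): middle of the arm's hinge; the hinge axis runs along the jigger's x axis, 135 mm above the work surface
- ball (a point): centre of the 28 mm steel ball of the stop (fixed to the base), 115 mm above the work surface
- socket (a point): point in the arm's catch head that coincides with the ball's centre when the arm is latched; it rises with the arm
- lift_arm (a joint): angle of the profile arm about its hinge, rad: 0 latched (pushed up against the catch by the rubber buffer), -0.0107 pressed home on the stop (free end 3 mm lower; takes 7 to 10 N of push at the knob), positive as the free end rises, end stop at 0.62
- catch (a joint): how far the catch is drawn, m: 0 engaged under the ball, 0.014 fully out (end stop); it is free of the ball from about 0.006. Its spring pulls back with 6 N, rising to 10 N; with the arm not pressed home it drags with 3 to 5 N more
- callipers: aluminium outside callipers 107 x 76 x 10 mm lying flat, a bystander; origin: centre of the underside
- wood_rib: flat wooden potter's rib 49 x 97 x 9 mm, a bystander; origin: centre of the underside
- glaze_jar: lidded green glaze jar 49 mm wide, 56 mm tall, a bystander; origin: centre of the underside
- cup_purple: purple plastic cup 84 mm wide, 112 mm tall, a bystander; origin: centre of the underside
- timer: round white clockwork timer with an orange dial, 64 mm wide, 42 mm tall, a bystander; origin: centre of the underside
- stamp: wooden texture stamp 30 x 30 x 56 mm, a bystander; origin: centre of the underside
- loop_tool: clay loop tool 162 mm long with a wooden handle, lying flat, a bystander; origin: centre of the underside

How it is judged:
By the outcome, as a careful person would: the job done as asked, in the order asked, and still so for the second after the job is handed in, while the arm keeps its last pose, push and grip.
It also fails if it takes over 38 s, if anything falls off the work surface, if the arm or the gripper's body presses on something with over 40 N, if the wrist force passes 120 N, or if a joint passes its speed limit or range.

### The arm

A 6-joint arm with a two-finger parallel gripper is mounted at the origin on the work surface; the furniture and walls round the work are solid. World frame = base frame: x ahead of the robot, y to its left, z up, the work surface at z = 0. Lengths are in m, angles in rad, forces in N, time in s.
With the tool pointing down it reaches from about 0.15 to 0.775 m from the base axis. Payload 6.1 kg.
Tool frame: the origin (TCP) lies at the centre of the arm's flange, where the gripper is bolted on; the fingertips stand 173 mm ahead of it and the grasp point (between the pads) lies 155 mm ahead of it; x points along the fingers, z is the direction in which the jaws open and shut, and the axes are right-handed (so a half turn about x gives the same grasp; the last joint's range is limited). The gripper opens to 85 mm and grips with 20 to 120 N. Pads are 22 mm wide; open, the fingers measure 114 mm over their backs; the gripper's body (76 mm by 85 mm) begins 54 mm behind the grasp point. The pads swing forward as they close: fully open they stand 13 mm farther back than shut.
Start: joints at [1.199, 0.126, -0.04, 1.405, 0, 1.571], TCP at [0.191, 0.489, 0.405] pointing down, gripper open.
Joint ranges: [-2.72, 2.72], [-0.95, 1.95], [-1.27, 1.35], [-1.78, 2.02], [-1.46, 1.47], [-3.14, 3.14]. Speed limits (rad/s): [2.39, 2.39, 3.01, 3.14, 3.14, 3.14].

### API

Orientations are given as a unit quaternion [w, x, y, z].
In Python, from bench import sense, camera, sign_off gives the robot as it stands. The module is installed in compiled form; this text tells all that it offers.
- The arm moves only by the shell command python3 -m jog 'ROWS' [OPENING] [FORCE]. ROWS is JSON, a list of rows, each a list of 4 numbers: the shift along the tool's x, y, z in m, then the turn about the tool's x in degrees. In form: [[tx, ty, tz, yaw], ...]. A call has 1 to 12 rows; each row is the pose to reach, as a shift and turn from the pose commanded when the call began, along the tool's axes at that moment; what a row does not reach only later rows make up. A row lasts 1/10 s, in which the tool goes at most 50 mm and 8.59 degrees, less where a joint would pass 70% of its speed; a pose out of reach is approached as far as the arm can. A call with a gripper value outside its range is refused whole. OPENING is the closure in counts, from 0 (fully open) to 255 (shut), set as the call begins (- or left out, the last holds). The fingers move at their own pace and stop on an object; FORCE is the grip in N (left out, the last holds). Time passes only in rows, so rows that repeat a pose let the fingers close. It gives the time, the measured TCP pose, the force and the opening at its end, in the units of the state.
- sense(): the state, without advancing time (a new reading comes with each control period).
- camera(name): name is "scene" or "side" or "wrist"; returns a dict with "image" (400x640x3 uint8, red, green, blue), "range_z" (400x640 float32, m along the optical axis (not along the pixel's ray), 0 where there is no reading), "fx", "fy", "cx", "cy" (pixels), "origin" and "rotation" of the camera in the world. Camera axes: x right, y down, z forward; pixel columns grow to the right and rows downward; lengths in m; the calibration is good to about 2 mm. A picture is of the moment at which its call begins.
- sign_off(): hands the job in, once; it reports no verdict.
The state is a dict: "t": time; "joint_pos": joint angles; "dq": joint speeds; "tau": joint torques, N m; "ee_pos": TCP position; "orientation": TCP orientation; "ft_force": force on the tool from outside, world axes, zero at the start; "torque": the same for the moment, N m; "gripper_width": finger opening in m.
Only numpy, scipy, OpenCV 4.12 (cv2) and the standard library are available. Lean on these libraries where they do the work, as an engineer would, in place of code of your own. Each camera call takes 0.05 s, during which the arm holds its last target.

## Working session

There is one attempt and no reset: what is moved stays moved. The work goes in short steps, Python scripts to look and compute and a shell command to move; the robot and the scene stay as the last step left them, time stands still between calls to the robot, and variables do not carry over. Pictures are saved under pics/ and viewed, and the job is handed in when it is done.

```bash
mkdir -p pics; ls; cat > h.py <<'E'
import numpy as np,cv2
from bench import sense,camera,sign_off
def snap(n,f):
    c=camera(n); cv2.imwrite('pics/'+f,cv2.cvtColor(c['image'],cv2.COLOR_RGB2BGR)); np.savez('pics/'+f[:-4]+'.npz',**c); return c
def ld(f): return dict(np.load('pics/'+f+'.npz'))
def pts(c):
    z=c['range_z'];v,u=np.mgrid[0:400,0:640]
    p=np.stack([(u-c['cx'])/c['fx']*z,(v-c['cy'])/c['fy']*z,z],-1)
    return p@np.array(c['rotation']).T+c['origin']
E
python3 - <<'E'
from h import *
np.set_printoptions(precision=4,suppress=True)
for n in ['scene','side','wrist']:
    c=snap(n,n+'0.png'); print(n,c['fx'],c['origin'],c['rotation'])
print(sense())
E
```

```text
pics
scene 432.8798445655423 [-0.2625 -0.7096  1.1264] [-0.3443  0.8486 -0.3703  0.1557]
side 402.4968536510687 [ 0.0558 -0.8296  0.8762] [-0.4045  0.8844 -0.214   0.092 ]
wrist 328.137120537159 [0.1143 0.5178 0.3729] [0.1338 0.8145 0.5572 0.0908]
{'t': 0.15, 'joint_pos': array([ 1.199 ,  0.1263, -0.0404,  1.4054, -0.    ,  1.5708]), 'dq': array([-0.0011, -0.0012,  0.0037,  0.0006,  0.0025, -0.0027]), 'tau': array([  0.0015, -43.6281,  35.3146,   0.0136,  -0.0001,  -0.    ]), 'ee_pos': array([0.1907, 0.489 , 0.4041]), 'orientation': array([ 0.5835, -0.3992,  0.5842,  0.3987]), 'ft_force': array([ 0.3849, -0.0621,  0.2988]), 'torque': array([ 0.0268, -0.0172, -0.0121]), 'gripper_width': 0.08527774344128108}
```

```bash
cat >> h.py <<'E'
from scipy.spatial.transform import Rotation as R
def q2m(q): q=np.array(q); return R.from_quat([q[1],q[2],q[3],q[0]]).as_matrix()
def pts(c):
    z=c['range_z'];v,u=np.mgrid[0:400,0:640]
    p=np.stack([(u-c['cx'])/c['fx']*z,(v-c['cy'])/c['fy']*z,z],-1)
    r=np.array(c['rotation']); r=q2m(r) if r.size==4 else r
    p=p@r.T+c['origin']; p[z<=0]=np.nan; return p
E
```

```text
(no output)
```

View pics/scene0.png

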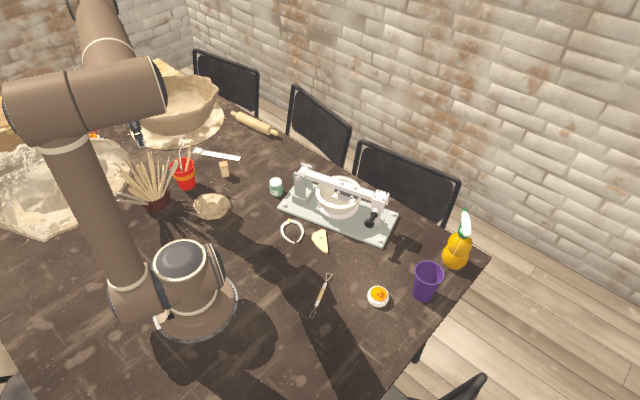

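View pics/side0.png

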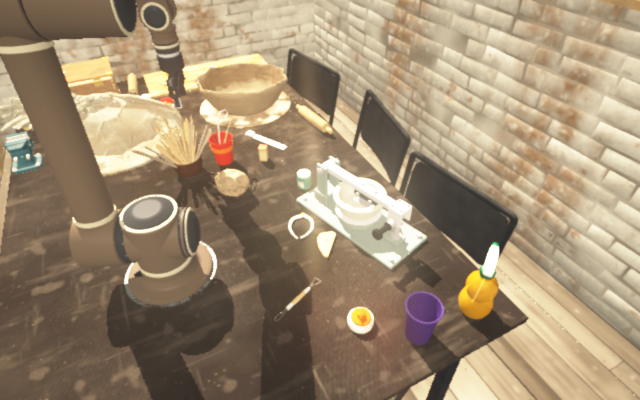

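View pics/wrist0.png

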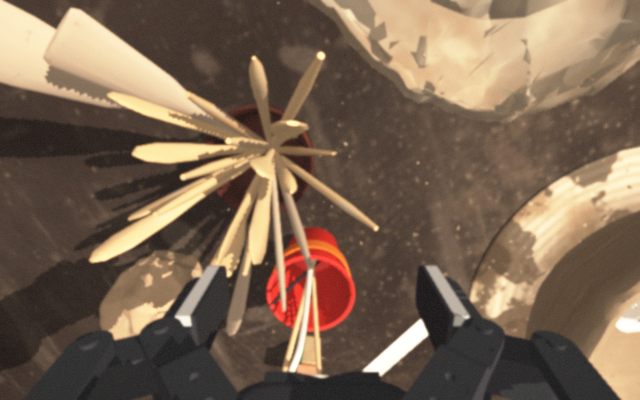

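The scene view has the jigger at about (340,205), with its black knob near (371,219). The purple cup is at (427,282), the timer at (378,296), the rib at (320,240), the callipers at (291,231) and the jar at (276,187).

```bash
python3 - <<'E'
from h import *
np.set_printoptions(precision=4,suppress=True)
for n,(x0,y0,x1,y1) in {'scene0':(260,150,420,270),'side0':(280,140,440,280)}.items():
    c=ld(n);P=pts(c)
    im=cv2.cvtColor(c['image'],cv2.COLOR_RGB2BGR)[y0:y1,x0:x1]
    cv2.imwrite('pics/%s_crop.png'%n,cv2.resize(im,None,fx=4.5,fy=4.2,interpolation=cv2.INTER_CUBIC)[:600,:800])
    print(n, 'table z', np.nanmedian(P[300:330,300:340,2]))
    # base plate: z ~ 0.014
    V=P[y0:y1,x0:x1].reshape(-1,3)
    C=c['image'][y0:y1,x0:x1].reshape(-1,3).astype(int)
    m=(abs(V[:,2]-0.014)<0.006)&(C.min(1)>95)
    print('plate',m.sum(), cv2.minAreaRect(V[m,:2].astype(np.float32)))
    # arm top bar: z ~ 0.146
    for lo,hi in [(0.138,0.2)]:
        m=(V[:,2]>lo)&(V[:,2]<hi); print('arm',m.sum(),cv2.minAreaRect(V[m,:2].astype(np.float32)),V[m,2].max())
    m=(V[:,2]>0.08)&(V[:,2]<0.13)&(C.max(1)<70); print('knob',m.sum(),np.median(V[m],0),V[m].min(0),V[m].max(0))
E
```

```text
scene0 table z 0.00047608205522053915
plate 2401 ((0.503128170967102, -0.05202779173851013), (0.27665767073631287, 0.45888781547546387), 16.01865577697754)
arm 874 ((0.5586785674095154, -0.07215096056461334), (0.08015239238739014, 0.32408711314201355), 15.451074600219727) 0.1574330974570206
knob 45 [ 0.5119 -0.2287  0.1124] [ 0.5058 -0.2463  0.0991] [ 0.5599 -0.2079  0.1206]
side0 table z -0.0003190302562589009
plate 2826 ((0.6079335808753967, -0.07347360253334045), (0.4271557629108429, 0.5243241786956787), 81.06169891357422)
arm 1044 ((0.5662395358085632, -0.07170931994915009), (0.08197509497404099, 0.3246089220046997), 17.460620880126953) 0.15531821354149578
  return _methods._mean(a, axis=axis, dtype=dtype,
  ret = um.true_divide(
Traceback (most recent call last):
ValueError: zero-size array to reduction operation minimum which has no identity
```

View pics/scene0_crop.png

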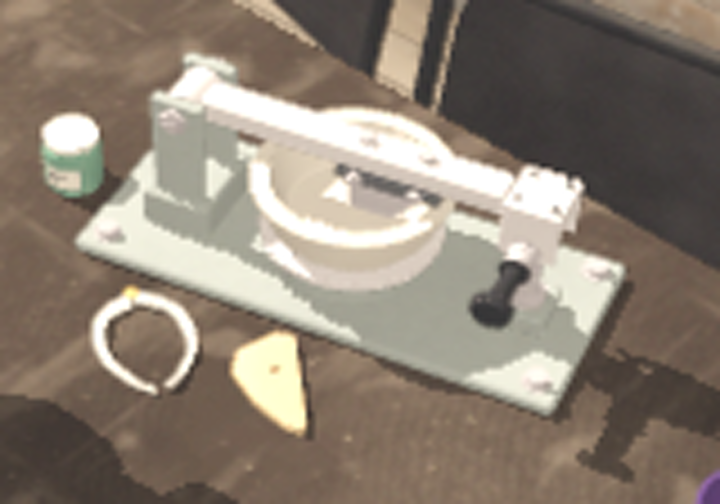

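View pics/side0_crop.png

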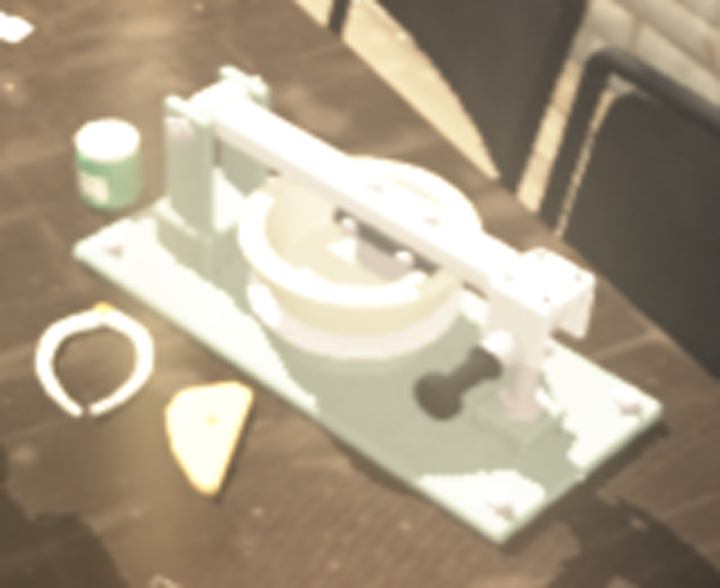

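```bash
python3 - <<'E'
from h import *
np.set_printoptions(precision=4,suppress=True)
def ray(c,u,v):
    r=np.array(c['rotation']);r=q2m(r) if r.size==4 else r
    return np.array(c['origin']), r@np.array([(u-c['cx'])/c['fx'],(v-c['cy'])/c['fy'],1])
def onz(c,u,v,z): o,d=ray(c,u,v); return o+d*(z-o[2])/d[2]
A=ld('scene0');B=ld('side0')
ca=[(260+u/4.5-.4,150+v/4.2-.4) for u,v in [(78,243),(552,413),(625,268)]]
cb=[(280+u/4.5-.4,140+v/4.2-.4) for u,v in [(75,250),(503,540),(662,408)]]
for c,cc in((A,ca),(B,cb)):
    L,F,Rr=[onz(c,u,v,.012)[:2] for u,v in cc]
    print(L,F,Rr,'len',np.linalg.norm(L-F),np.linalg.norm(F-Rr),'yaw',np.degrees(np.arctan2(*(L-F)[::-1]))-90,'centre',(L+Rr)/2)
# knob ends by two views: outer flange, inner end
def tri(ua,ub):
    o1,d1=ray(A,*ua);o2,d2=ray(B,*ub)
    M=np.stack([d1,-d2],1);s=np.linalg.lstsq(M,o2-o1,rcond=None)[0]
    p,q=o1+d1*s[0],o2+d2*s[1]; return (p+q)/2,np.linalg.norm(p-q)
f=lambda u,v:(260+u/4.5-.4,150+v/4.2-.4); g=lambda u,v:(280+u/4.5-.4,140+v/4.2-.4)
print('outer',tri(f(490,310),g(438,398)),'inner',tri(f(515,273),g(486,363)))
print('dark knob px')
for c,n,(x0,y0,x1,y1),th in((A,'scene',(362,206,382,230),60),(B,'side',(370,220,396,242),75)):
    I=c['image'][y0:y1,x0:x1].max(2).astype(int);print(n);print(I)
E
```

```text
[0.4259 0.0998] [ 0.5346 -0.2819] [ 0.6972 -0.2319] len 0.39686363859144436 0.17017435927408284 yaw 15.89007269391125 centre [ 0.5616 -0.066 ]
[0.4255 0.0977] [ 0.5375 -0.2844] [ 0.6966 -0.2344] len 0.3981995930183542 0.16679484029276537 yaw 16.332808010584515 centre [ 0.561  -0.0683]
outer (array([ 0.5217, -0.2247,  0.0979]), np.float64(0.0015720078069641108)) inner (array([ 0.56  , -0.2169,  0.1038]), np.float64(0.0001410931289351943))
dark knob px
scene
[[164 164 164 164 182 231 233 240 237 215 212 213 209 210 211 212 213 214
  214 214]
 [164 162 163 162 163 163 180 232 240 216 213 215 216 221 218 206 211 214
  214 214]
 [164 164 163 163 163 163 163 168 197 214 217 242 255 255 255 204 206 212
  213 214]
 [164 164 164 163 164 163 162 162 168 199 223 255 255 255 243 240 223 199
  212 215]
 [162 163 163 162 163 162 163 164 162 164 205 255 255 255 255 232 208 192
  204 215]
 [162 162 162 163 162 162 162 163 161 169 218 249 255 255 242 220 195 195
  209 215]
 [161 162 162 161 161 162 161 160 153 117  87  83  93 149 195 197 186 196
  212 218]
 [160 160 160 161 162 163 163 159 137  67  7
[... 3105 characters left out ...]
93 191 190
  194 196 199 210 221 219 218 223]
 [195 193 176 139 121 118 118 119 119 120 121 123 146 179 192 192 193 196
  197 197 199 206 218 223 223 225]
 [193 193 188 167 138 120 118 118 118 119 120 125 154 186 191 193 199 200
  197 197 200 206 212 218 222 225]
 [193 193 194 186 167 138 122 119 118 120 128 146 173 191 191 192 197 200
  200 199 199 205 212 218 223 226]
 [194 193 194 194 188 172 149 132 127 135 157 178 188 192 189 188 193 196
  198 202 202 203 211 217 221 224]
 [194 195 195 196 194 190 183 177 175 178 185 192 194 193 190 186 190 192
  194 198 201 204 204 205 206 208]
 [195 195 195 194 194 194 194 193 193 194 194 195 195 194 192 189 188 190
  190 192 195 199 201 200 198 198]]
```

```bash
cat >> h.py <<'E'
yaw=np.radians(16.1); J0=np.array([.5613,-.067,0]); RJ=R.from_euler('z',yaw).as_matrix()
E
python3 - <<'E'
from h import *
np.set_printoptions(precision=4,suppress=True)
s=sense();T=q2m(s['orientation']);print(T)
P=pts(ld('wrist0'));print('wrist view heights pct',np.nanpercentile(P[...,2],[50,95,99,100]))
tgt=J0+RJ@[-.070,-.145,.106]; print('grasp',tgt)
ex=T[:,0]; d=tgt-ex*0+[0,0,.155]; 
for h in(.12,.0):
    print(h,'shift tool',T.T@(d+[0,0,h]-s['ee_pos']))
zt=T[:,2]; want=RJ[:,1]
cand=[np.degrees(np.arctan2(-(T[:,1]@w),T[:,2]@w)) for w in (want,-want)]
print('turn about x',cand, 'j6',s['joint_pos'][5])
E
```

```text
[[-0.0004 -0.9317  0.3633]
 [-0.0011  0.3633  0.9317]
 [-1.     -0.     -0.0012]]
wrist view heights pct [0.0217 0.3048 0.3132 0.3186]
grasp [ 0.5343 -0.2257  0.106 ]
0.12 shift tool [ 0.0238 -0.5798 -0.5411]
0.0 shift tool [ 0.1438 -0.5798 -0.5409]
turn about x [np.float64(-37.40470373826998), np.float64(142.59529626173003)] j6 1.5708203441428008
```

```bash
python3 -m jog '[[-0.04,0,0,0],[-0.08,0,0,0],[-0.08,-0.035,-0.033,-3.7],[-0.08,-0.070,-0.065,-7.5],[-0.08,-0.105,-0.098,-11.2],[-0.08,-0.140,-0.131,-15],[-0.08,-0.175,-0.163,-18.7],[-0.08,-0.21,-0.196,-22.4],[-0.07,-0.245,-0.229,-26],[-0.06,-0.28,-0.261,-30],[-0.05,-0.315,-0.294,-33.7],[-0.05,-0.35,-0.326,-37.4]]' 0 80
python3 - <<'E'
from h import *
np.set_printoptions(precision=4,suppress=True)
s=sense();T=q2m(s['orientation']);
d=J0+RJ@[-.070,-.145,.106]+[0,0,.155]
for h in(.12,.0): print(h,'shift tool',T.T@(d+[0,0,h]-s['ee_pos']))
print(np.degrees(np.arctan2(-(T[:,1]@RJ[:,1]),T[:,2]@RJ[:,1])),s['joint_pos'])
E
```

```text
t: 1.35
ee_pos: [0.3983, 0.0562, 0.4535]
orientation: [0.424, -0.565, 0.425, 0.566]
ft_force: [1.2, 0.9, -0.0]
gripper_width: 0.085
0.12 shift tool [ 0.0723 -0.0517 -0.3087]
0.0 shift tool [ 0.1923 -0.0519 -0.3088]
0.14399278067460966 [ 0.1401 -0.0996 -0.1617  1.5102  0.0001 -0.1434]
```

```bash
python3 -m jog '[[0,-0.008,-0.048,0],[0.01,-0.016,-0.096,0],[0.03,-0.024,-0.14,0],[0.05,-0.032,-0.185,0],[0.06,-0.04,-0.23,0],[0.07,-0.046,-0.27,0],[0.08,-0.05,-0.30,0],[0.09,-0.052,-0.309,0],[0.1,-0.052,-0.309,0],[0.1,-0.052,-0.309,0],[0.1,-0.052,-0.309,0]]'
python3 - <<'E'
from h import *
np.set_printoptions(precision=4,suppress=True)
c=snap('wrist','w1.png'); snap('scene','s1.png')
s=sense();T=q2m(s['orientation']);print(T,s['ft_force'])
d=J0+RJ@[-.070,-.145,.106]+[0,0,.155]
for h in(.12,.0): print(h,'shift tool',T.T@(d+[0,0,h]-s['ee_pos']))
print(np.degrees(np.arctan2(-(T[:,1]@RJ[:,1]),T[:,2]@RJ[:,1])))
E
```

```text
t: 2.45
ee_pos: [0.5336, -0.223, 0.3549]
orientation: [0.425, -0.565, 0.425, 0.566]
ft_force: [-0.1, 0.0, 0.2]
gripper_width: 0.0853
[[ 0.0012 -0.9604 -0.2787]
 [-0.0004 -0.2787  0.9604]
 [-1.     -0.0011 -0.0007]] [-0.6872  0.2245  0.2023]
0.12 shift tool [-0.0253  0.0003 -0.0027]
0.0 shift tool [ 0.0947  0.0004 -0.0026]
0.0828405402614367
```

View pics/w1.png

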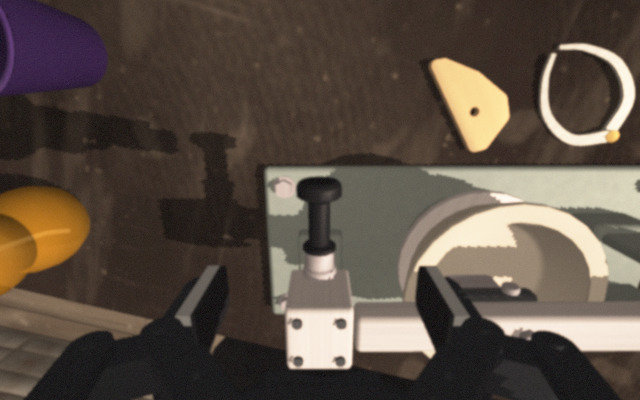

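View pics/s1.png

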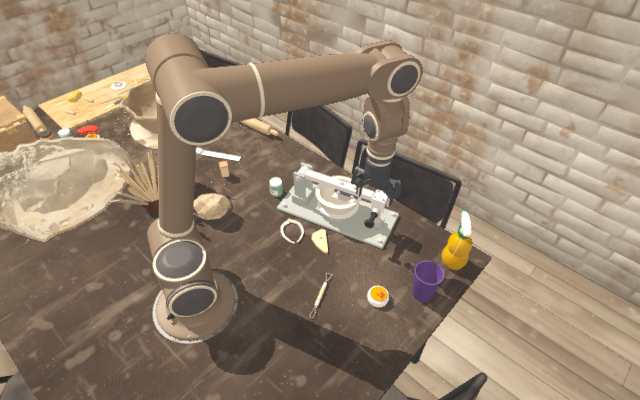

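The wrist view shows the knob upright and aligned: outer flange at (319,188), waist at (319,222), inner flange at (319,247). It is centred between the jaws. I'll cast these pixels onto the knob's height.

```bash
python3 - <<'E'
from h import *
np.set_printoptions(precision=4,suppress=True)
c=ld('w1');P=pts(c);r=q2m(c['rotation'])
I=c['image'].max(2)
m=((I<75)*1).astype(np.uint8); m[:170]=0;m[262:]=0;m[:,:290]=0;m[:,345:]=0
for v in range(174,262,4):
    u=np.where(m[v])[0]; print(v,(u.min(),u.max()) if len(u) else None, I[v,319], P[v,319])
def onz(u,v,z):
    d=r@np.array([(u-c['cx'])/c['fx'],(v-c['cy'])/c['fy'],1]);o=np.array(c['origin']);return o+d*(z-o[2])/d[2]
for n,(u,v,z) in dict(outerIn=(319,200,.114),innerOut=(319,242,.114),mid=(319,222,.114)).items():
    p=onz(u,v,z);print(n,p,'jig',RJ.T@(p-J0))
E
```

```text
174 None 184 [ 0.5284 -0.2282  0.0132]
178 (np.int64(307), np.int64(335)) 34 [ 0.5101 -0.2327  0.1021]
182 (np.int64(299), np.int64(339)) 25 [ 0.51   -0.2327  0.1131]
186 (np.int64(297), np.int64(341)) 32 [ 0.5106 -0.2324  0.1203]
190 (np.int64(297), np.int64(341)) 45 [ 0.5132 -0.2317  0.1204]
194 (np.int64(297), np.int64(341)) 47 [ 0.5152 -0.2311  0.1225]
198 (np.int64(301), np.int64(338)) 51 [ 0.5176 -0.2304  0.1228]
202 (np.int64(307), np.int64(330)) 42 [ 0.5207 -0.2295  0.1215]
206 (np.int64(308), np.int64(329)) 44 [ 0.5264 -0.2279  0.1126]
210 (np.int64(308), np.int64(329)) 51 [ 0.5287 -0.2273  0.1138]
214 (np.int64(308), np.int64(329)) 49 [ 0.5318 -0.2264  0.113 ]
218 (np.int64(308), np.int64(329)) 49 [ 0.5341 -0.2257  0.1145]
222 (np.int64(308), np.int64(329)) 49 [ 0.5371 -0.2249  0.1141]
226 (np.int64(308), np.int64(329)) 46 [ 0.54   -0.224   0.1138]
230 (np.int64(308), np.int64(330)) 50 [ 0.5426 -0.2232  0.1145]
234 (np.int64(308), np.int64(330)) 43 [ 0.5455 -0.2224  0.1147]
238 (np.int64(308), np.int64(329)) 49 [ 0.5487 -0.2215  0.1141]
242 (np.int64(304), np.int64(334)) 44 [ 0.5522 -0.2205  0.1129]
246 (np.int64(303), np.int64(335)) 44 [ 0.5542 -0.2199  0.1149]
250 (np.int64(303), np.int64(334)) 35 [ 0.5559 -0.2194  0.1176]
254 (np.int64(309), np.int64(322)) 55 [ 0.559  -0.2185  0.1175]
258 None 219 [ 0.5626 -0.2175  0.1163]
outerIn [ 0.5218 -0.2293  0.114 ] jig [-0.083  -0.1449  0.114 ]
innerOut [ 0.5517 -0.2207  0.114 ] jig [-0.0519 -0.145   0.114 ]
mid [ 0.5371 -0.2248  0.114 ] jig [-0.067  -0.1449  0.114 ]
```

```bash
python3 -m jog '[[0.02,0,-0.0025,0],[0.045,0,-0.0025,0],[0.07,0,-0.0025,0],[0.085,0,-0.0025,0],[0.095,0,-0.0025,0],[0.095,0,-0.0025,0],[0.095,0,-0.0025,0]]' 0 80
python3 -m jog '[[0,0,0,0],[0,0,0,0],[0,0,0,0],[0,0,0,0],[0,0,0,0],[0,0,0,0],[0,0,0,0],[0,0,0,0],[0,0,0,0],[0,0,0,0],[0,0,0,0],[0,0,0,0]]' 255 80
python3 - <<'E'
from h import *
np.set_printoptions(precision=4,suppress=True)
c=snap('wrist','w2.png'); s=sense();print('jig force',RJ.T@s['ft_force'],'grasp in jig',RJ.T@(s['ee_pos']-J0)-[0,0,.155],s['gripper_width'])
E
```

```text
t: 3.25
ee_pos: [0.535, -0.2264, 0.2607]
orientation: [-0.425, 0.566, -0.425, -0.565]
ft_force: [-0.5, -0.6, -0.1]
gripper_width: 0.0853
t: 4.45
ee_pos: [0.5344, -0.2255, 0.2599]
orientation: [0.426, -0.564, 0.424, 0.566]
ft_force: [-2.1, 5.3, 4.1]
gripper_width: 0.0139
jig force [-0.2763  6.6014  5.0054] grasp in jig [-0.0698 -0.1448  0.1049] 0.013651748193560567
```

View pics/w2.png

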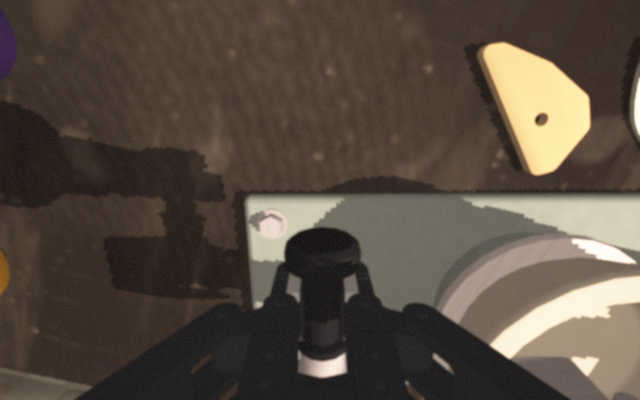

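The pads are on the waist, between the two flanges at (322,250) and (322,345), 14 mm apart. Now I'll press down in small steps.

```bash
cat > st.py <<'E'
from h import *
np.set_printoptions(precision=4,suppress=True)
s=sense();print('t',s['t'],'jig force',RJ.T@s['ft_force'],'grasp in jig',RJ.T@(s['ee_pos']-J0)-[0,0,.155],s['gripper_width'])
E
python3 -m jog '[[0.001,0,0.0005,0],[0.001,0,0.0005,0],[0.001,0,0.0005,0]]'; python3 st.py
python3 -m jog '[[0.001,0,0,0],[0.001,0,0,0],[0.001,0,0,0]]'; python3 st.py
python3 -m jog '[[0.001,0,0,0],[0.001,0,0,0],[0.001,0,0,0]]'; python3 st.py
```

```text
t: 4.8
ee_pos: [0.5343, -0.2253, 0.2595]
orientation: [0.426, -0.565, 0.424, 0.566]
ft_force: [-1.4, 5.8, 6.5]
gripper_width: 0.0139
t 4.8 jig force [0.2411 6.0161 6.4858] grasp in jig [-0.0698 -0.1446  0.1045] 0.013917439290443161
t: 5.1
ee_pos: [0.5343, -0.2252, 0.2586]
orientation: [0.426, -0.565, 0.424, 0.566]
ft_force: [-3.9, 6.2, 7.9]
gripper_width: 0.014
t 5.1 jig force [-2.0649  7.0576  7.9288] grasp in jig [-0.0698 -0.1445  0.1036] 0.014006966845445416
t: 5.4
ee_pos: [0.5342, -0.2252, 0.2577]
orientation: [0.426, -0.565, 0.424, 0.566]
ft_force: [-3.0, 5.5, 9.0]
gripper_width: 0.0135
t 5.4 jig force [-1.3974  6.1422  9.048 ] grasp in jig [-0.0699 -0.1445  0.1027] 0.013452885013789799
```

```bash

python3 -m jog '[[0.001,0,0,0],[0.001,0,0,0],[0.001,0,0,0]]'; python3 st.py
python3 -m jog '[[0.001,0,0,0],[0.001,0,0,0],[0.001,0,0,0]]'; python3 st.py
python3 -m jog '[[0.001,0,0,0],[0.001,0,0,0],[0.001,0,0,0]]'; python3 st.py
```

```text
t: 5.7
ee_pos: [0.5342, -0.2251, 0.2569]
orientation: [0.426, -0.565, 0.424, 0.566]
ft_force: [-4.1, 6.3, 10.0]
gripper_width: 0.0135
t 5.7 jig force [-2.2208  7.2471 10.0092] grasp in jig [-0.0699 -0.1444  0.1019] 0.013513871626280299
t: 6.0
ee_pos: [0.5341, -0.2251, 0.2567]
orientation: [0.426, -0.565, 0.424, 0.566]
ft_force: [-6.4, 7.8, 15.0]
gripper_width: 0.0138
t 6.0 jig force [-3.9731  9.2857 15.0208] grasp in jig [-0.0699 -0.1443  0.1017] 0.013761864242762824
t: 6.3
ee_pos: [0.534, -0.2251, 0.2566]
orientation: [0.426, -0.565, 0.424, 0.565]
ft_force: [-8.8, 8.1, 19.7]
gripper_width: 0.0138
t 6.3 jig force [-6.1559 10.2546 19.6515] grasp in jig [-0.07   -0.1443  0.1016] 0.013764428736734486
```

Bottomed: the force rose about 1.3 N/mm up to 10 N, then jumped to 5 N/mm with z stationary (3 mm travel). Next I draw the knob while holding about 20 N down.

```bash

python3 -m jog '[[0,0.001,0,0],[0,0.002,0,0],[0,0.003,0,0],[0,0.004,0,0],[0,0.004,0,0]]'; python3 st.py
python3 -m jog '[[0,0.001,0,0],[0,0.002,0,0],[0,0.003,0,0],[0,0.004,0,0],[0,0.004,0,0]]'; python3 st.py
```

```text
t: 6.8
ee_pos: [0.5322, -0.2257, 0.2567]
orientation: [-0.427, 0.567, -0.422, -0.564]
ft_force: [3.0, 11.5, 15.0]
gripper_width: 0.0137
t 6.8 jig force [ 6.0337 10.1775 14.9687] grasp in jig [-0.072  -0.1444  0.1017] 0.01366089645524168
t: 7.3
ee_pos: [0.5286, -0.2267, 0.2567]
orientation: [-0.427, 0.567, -0.421, -0.564]
ft_force: [4.8, 11.0, 14.2]
gripper_width: 0.0135
t 7.3 jig force [ 7.6832  9.2705 14.1755] grasp in jig [-0.0757 -0.1444  0.1017] 0.01351281198310527
```

```bash

python3 -m jog '[[0.001,0.001,0,0],[0.001,0.002,0,0],[0.001,0.003,0,0],[0.001,0.004,0,0],[0.001,0.004,0,0]]'; python3 st.py
python3 -m jog '[[0,0.001,0,0],[0,0.002,0,0],[0,0.003,0,0],[0,0.004,0,0],[0,0.004,0,0]]'; python3 st.py
```

```text
t: 7.8
ee_pos: [0.5252, -0.2277, 0.2566]
orientation: [-0.428, 0.567, -0.421, -0.564]
ft_force: [5.1, 13.9, 18.2]
gripper_width: 0.0138
t 7.8 jig force [ 8.7477 11.9096 18.2378] grasp in jig [-0.0793 -0.1444  0.1016] 0.013754306399933525
t: 8.3
ee_pos: [0.5215, -0.2288, 0.2566]
orientation: [-0.428, 0.567, -0.421, -0.564]
ft_force: [5.0, 13.5, 18.0]
gripper_width: 0.0137
t 8.3 jig force [ 8.5404 11.6246 18.0307] grasp in jig [-0.0831 -0.1444  0.1016] 0.013650309063296385
```

```bash

python3 -m jog '[[0,0.001,0,0],[0,0.002,0,0],[0,0.002,0,0],[0,0.002,0,0]]'; python3 st.py
python3 -m jog '[[0,0.001,0,0],[0,0.002,0,0],[0,0.002,0,0],[0,0.002,0,0]]'; python3 st.py
python3 - <<'E'
from h import *
snap('wrist','w3.png')
E
```

```text
t: 8.7
ee_pos: [0.5197, -0.2293, 0.2567]
orientation: [-0.428, 0.568, -0.421, -0.564]
ft_force: [6.5, 13.5, 18.3]
gripper_width: 0.0138
t 8.7 jig force [10.0109 11.1961 18.2533] grasp in jig [-0.0849 -0.1444  0.1017] 0.01382393306675866
t: 9.1
ee_pos: [0.5187, -0.2297, 0.2567]
orientation: [-0.429, 0.568, -0.42, -0.563]
ft_force: [10.1, 15.8, 14.3]
gripper_width: 0.0135
t 9.1 jig force [14.0527 12.3491 14.3354] grasp in jig [-0.0861 -0.1445  0.1017] 0.013503998392742373
```

View pics/w3.png

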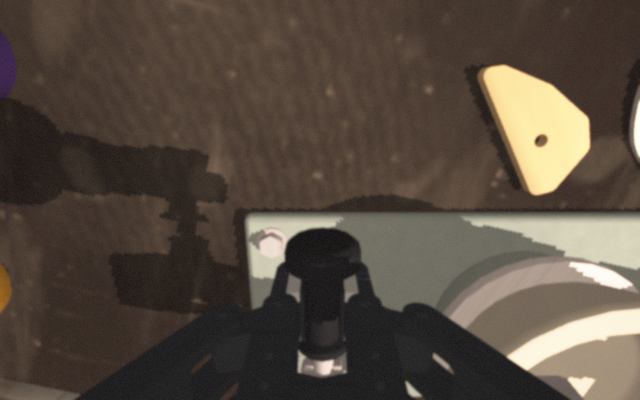

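The knob has not slipped in the pads (flanges still at rows 250 and 345) and the pull force is climbing. One more step to confirm the end stop.

```bash

python3 -m jog '[[0.001,0.001,0,0],[0.001,0.002,0,0],[0.001,0.002,0,0],[0.001,0.002,0,0]]'; python3 st.py
```

```text
t: 9.55
ee_pos: [0.518, -0.2299, 0.2567]
orientation: [-0.43, 0.569, -0.418, -0.563]
ft_force: [14.8, 18.4, 17.1]
gripper_width: 0.0136
t 9.55 jig force [19.2968 13.5547 17.128 ] grasp in jig [-0.0868 -0.1445  0.1017] 0.013584727047409421
```

Pull force is now 19 N with no further travel, so the catch is on its end stop, still pressed at 17 N. Now I lift along the hinge arc.

```bash

python3 -m jog '[[-0.003,0,0.001,0],[-0.006,0,0.001,0],[-0.010,0,0.001,0],[-0.014,0,0.001,0],[-0.018,0,0.001,0],[-0.022,0,0.001,0],[-0.026,0,0.0005,0],[-0.030,0,0.0005,0],[-0.033,0,0.0005,0],[-0.036,0,0.0005,0],[-0.036,0,0.0005,0]]'; python3 st.py
```

```text
t: 10.65
ee_pos: [0.5184, -0.2309, 0.29]
orientation: [-0.428, 0.57, -0.42, -0.562]
ft_force: [23.6, 8.1, -4.0]
gripper_width: 0.0135
t 10.65 jig force [24.9055  1.2099 -4.0152] grasp in jig [-0.0867 -0.1456  0.135 ] 0.013519583792053709
```

```bash

python3 -m jog '[[-0.006,0,0.0003,0],[-0.013,0,0.0006,0],[-0.020,0,0.001,0],[-0.027,0,0.0015,0],[-0.034,0,0.002,0],[-0.041,0,0.003,0],[-0.048,0,0.0042,0],[-0.055,0,0.0055,0],[-0.062,0,0.007,0],[-0.069,0,0.0087,0],[-0.075,0,0.0102,0],[-0.078,0,0.011,0]]'; python3 st.py
python3 -m jog '[[0,0,0,0],[0,0,0,0],[0,0,0,0],[0,0,0,0],[0,0,0,0]]'; python3 st.py
python3 - <<'E'
from h import *
snap('wrist','w4.png');snap('scene','s4.png');snap('side','d4.png')
for n,b in(('s4',(290,120,450,240)),('d4',(310,120,470,240))):
    im=cv2.imread('pics/%s.png'%n)[b[1]:b[3],b[0]:b[2]]; cv2.imwrite('pics/%s_c.png'%n,cv2.resize(im,None,fx=5,fy=5,interpolation=cv2.INTER_CUBIC))
E
```

```text
t: 11.85
ee_pos: [0.5154, -0.2205, 0.3678]
orientation: [-0.428, 0.57, -0.42, -0.562]
ft_force: [26.8, 6.0, -7.0]
gripper_width: 0.0134
t 11.85 jig force [27.4001 -1.6958 -6.9915] grasp in jig [-0.0867 -0.1348  0.2128] 0.013440612159862671
t: 12.35
ee_pos: [0.5155, -0.2207, 0.3672]
orientation: [-0.428, 0.57, -0.42, -0.562]
ft_force: [26.9, 5.8, -5.9]
gripper_width: 0.0137
t 12.35 jig force [27.4096 -1.8973 -5.9361] grasp in jig [-0.0866 -0.135   0.2122] 0.013681244222794018
```

View pics/s4_c.png

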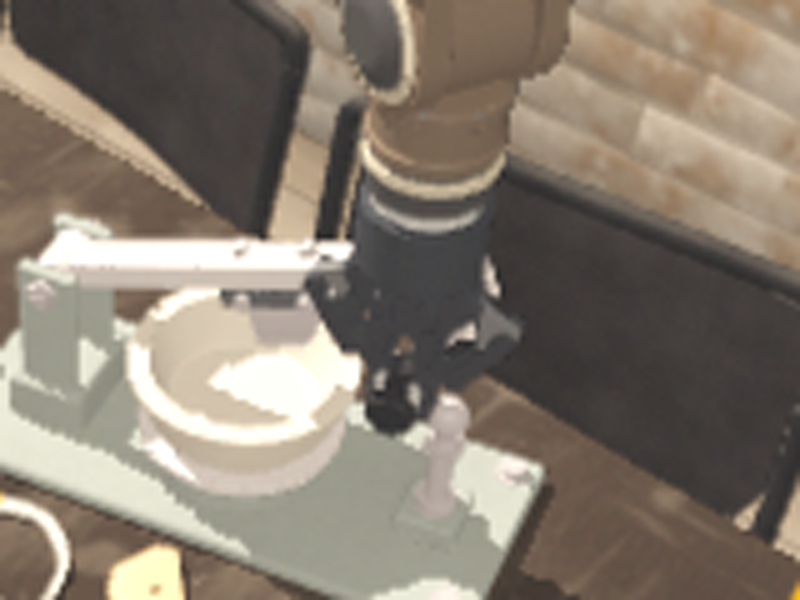

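View pics/d4_c.png

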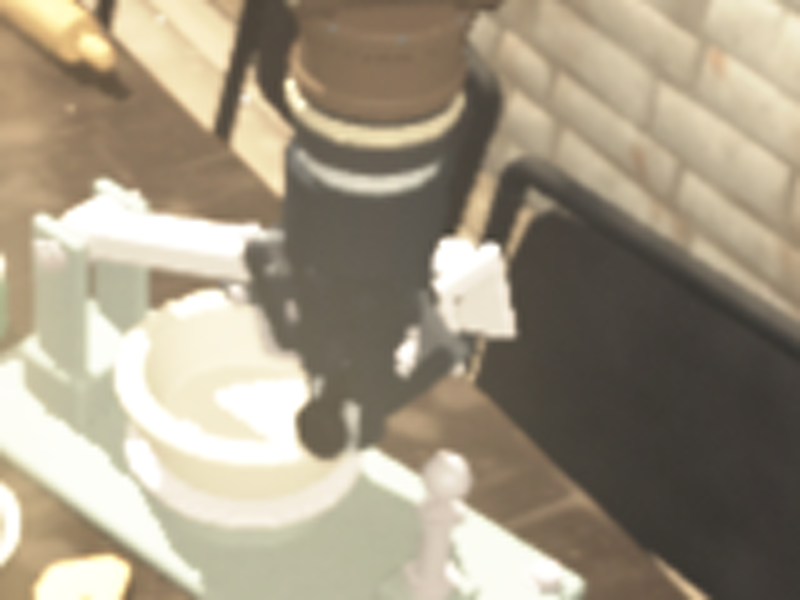

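View pics/w4.png

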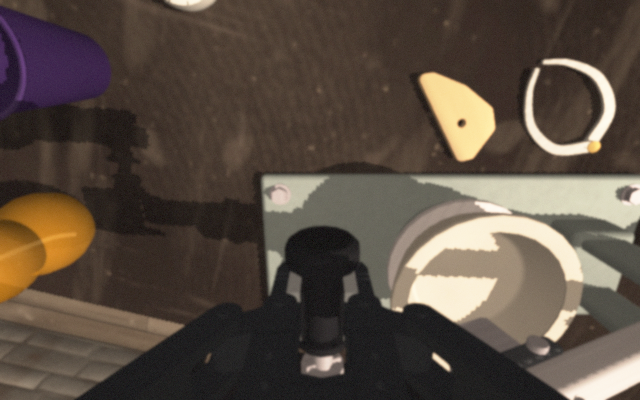

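The arm is raised, with the catch head well above the ball at (450,415 in the scene crop), and the knob still sits in the pads. Next, a steadiness check.

```bash

python3 -m jog '[[0,0,0,0],[0,0,0,0],[0,0,0,0],[0,0,0,0],[0,0,0,0],[0,0,0,0],[0,0,0,0],[0,0,0,0],[0,0,0,0],[0,0,0,0]]' >/dev/null; python3 st.py
python3 - <<'E'
from h import *
np.set_printoptions(precision=3,suppress=True)
c=snap('side','d5.png');P=pts(c)
Q=(P-J0)@RJ
m=(Q[...,2]>.13)&(Q[...,2]<.3)&(abs(Q[...,0])<.012)&(Q[...,1]>-.06)&(Q[...,1]<.1)&(c['image'].min(2)>150)
y,z=Q[m][:,1],Q[m][:,2]; k=np.polyfit(y,z,1); print('bar pts',m.sum(),'angle',-np.arctan(k[0]))
# head
m=(Q[...,2]>.17)&(Q[...,1]<-.1)&(abs(Q[...,0])<.03)&(c['image'].min(2)>190); print('head z range',m.sum(),np.nanpercentile(Q[m][:,2],[2,98]))
c=snap('wrist','w5.png'); print(abs(c['image'][230:360,280:365].astype(int)-ld('w4')['image'][230:360,280:365]).mean())
E
```

```text
t 13.5 jig force [27.5642 -2.6527 -6.4921] grasp in jig [-0.0867 -0.135   0.2122] 0.013723634377859159
bar pts 241 angle 0.08924660543523676
head z range 382 [0.181 0.259]
3.380422322775264
```

The bar fit (0.09 rad) disagrees with the head heights (top at 0.26 m). I'll check it from the bar's top edge.

```bash
python3 - <<'E'
from h import *
np.set_printoptions(precision=3,suppress=True)
for n in('s4','d5'):
    c=ld(n);Q=(pts(c)-J0)@RJ
    for y in np.arange(.11,-.2,-.02):
        m=(abs(Q[...,1]-y)<.006)&(abs(Q[...,0])<.014)&(Q[...,2]>.1)&(Q[...,2]<.3)&(c['image'].min(2)>120)
        if m.sum()>3: print(n,round(y,3),m.sum(),np.percentile(Q[m][:,2],90).round(4),'pred top',round(.135+.011/np.cos(.385)+(.135-y)*np.tan(.385),3))
E
```

```text
s4 0.11 29 0.1588 pred top 0.157
s4 0.09 26 0.1676 pred top 0.165
s4 0.07 46 0.1725 pred top 0.173
s4 0.05 29 0.1828 pred top 0.181
s4 0.03 24 0.1907 pred top 0.189
s4 0.01 34 0.2032 pred top 0.198
s4 -0.01 49 0.2047 pred top 0.206
s4 -0.03 56 0.2158 pred top 0.214
s4 -0.05 14 0.2224 pred top 0.222
s4 -0.07 24 0.108 pred top 0.23
s4 -0.15 30 0.1297 pred top 0.262
d5 0.11 28 0.1576 pred top 0.157
d5 0.09 33 0.1653 pred top 0.165
d5 0.07 48 0.1715 pred top 0.173
d5 0.05 30 0.1811 pred top 0.181
d5 0.03 30 0.1892 pred top 0.189
d5 0.01 40 0.2021 pred top 0.198
d5 -0.01 24 0.1746 pred top 0.206
d5 -0.03 7 0.1621 pred top 0.214
d5 -0.13 26 0.2577 pred top 0.254
d5 -0.15 47 0.1281 pred top 0.262
```

The bar's top edge fits 0.385 rad in both views, so the socket is about 107 mm above the ball. The hold is steady, so I'll hand in.

```bash
python3 -c "
from bench import sign_off
print(sign_off())"; python3 st.py
```

```text
the job is handed in; nothing more can be done
None
the job is handed in; nothing more can be done
```

The profile arm is open and the robot is still holding it raised by the knob. I handed the job in at about 13.6 s of the 38 s allowed.

- **Press:** I gripped the knob's waist from above and pushed the arm down. It bottomed after 3 mm at about 10 N, and I kept 14–20 N on it during the draw.
- **Draw:** I pulled the knob towards the front until it hit its end stop. The pull rose to 19 N with almost no more travel, and the knob did not slip in the pads.
- **Lift:** I raised the arm along its hinge arc to about 0.385 rad, which puts the socket roughly 107 mm above the ball.

**Last checks:**
- The gripper did not drift over the last second, and the wrist forces stayed nearly constant: about 27 N from the knob along its axis and 6 N of weight.
- My first estimate of the arm's angle from the camera read 0.09 rad, because it included points that were not on the bar. Measured again along the bar's top edge, both camera views agreed with 0.385 rad wherever that edge was visible.
- The things lying around that appear in the wrist view (rib, callipers, cup) looked undisturbed. I did not measure their positions again, or those of the other items.

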